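# Switch on the worktop power hub in order

## Robot

A 7-joint arm with a two-finger parallel gripper is mounted at the origin on a cart in front of the work surface, level with it; the furniture and walls round the work are solid. World frame = base frame: x ahead of the robot, y to its left, z up, the work surface at z = 0. Lengths are in m, angles in rad, forces in N, time in s.
With the tool pointing down it reaches from about 0.4 to 0.9 m from the base axis. Payload 5.5 kg.
Tool frame: the origin (TCP) lies midway between the tips of the shut fingers; the grasp point (between the pads) lies 19 mm behind it (manip.grip_depth is the distance from the TCP to the grasp point, in m); z points along the fingers, y is the line along which they close (so a half turn about z gives the same grasp; the last joint's range is limited). The gripper opens to 92 mm and grips with 3 to 60 N. Pads are 19 mm wide; open, the fingers measure 130 mm over their backs; the gripper's body (75 mm by 190 mm) begins 47 mm behind the grasp point.
Start: joints at [-0.99, 0.501, -0.427, 1.55, 0.221, 1.138, -0.21], TCP at [0.203, 0.617, 0.227] pointing down, gripper open.
Joint ranges: [-2.88, 2.88], [-0.31, 2.03], [-1.54, 1.56], [0.2, 2.42], [-1.41, 4.55], [0.19, 2.02], [-2.57, 2.57]. Speed limits (rad/s): [2.57, 2.57, 3.14, 3.14, 3.14, 3.14, 3.14].

## Interface

Orientations are given as a unit quaternion [x, y, z, w].
In Python, from bench import manip, effector, viewer gives the robot as it stands. Calls block until the motion is done:
- manip.move_pose(position, orientation): joint-space move of the TCP to a pose.
- manip.servo_line(position, ori=None, vel=0.15): straight line of the TCP; ori=None keeps the orientation; vel is the mean speed in m/s.
- manip.movej(angles): joint-space move.
- effector.open_jaws() and effector.close(f_grip=None): open the fingers fully, or close them until they stop; f_grip is the grip in N (None keeps the last).
- manip.sleep(seconds).
- manip.solve_ik(position, orientation): joint angles nearest the present ones, or None.
- viewer.get_image(name): name is "scene" or "top" or "wrist"; returns the picture (400x640x3 uint8, red, green, blue); there is no depth.
- viewer.get_calibration(name): a dict with "vfov" (degrees; the focal length in pixels is half the picture's height over the tangent of half this angle, whatever the lens; pixels are square), "cx", "cy" (the principal point, pixels), "eye" and "attitude" of the camera in the world. Camera axes: x right, y down, z forward; pixel columns grow to the right and rows downward; lengths in m; the calibration is good to about 2 mm. The wrist camera is an equidistant fisheye: a pixel r from the principal point sees the ray r / f radians off the axis. A picture is of the moment at which its call begins: read the wrist's pose just before it. get_calibration takes no time and is no camera call; for the wrist camera it gives the pose at the moment of the call.
A pose or a line that the arm cannot do raises manip.PlanningError and nothing moves.
- manip.hand_in(): hands the job in; it is judged then, once.
Readings, each from a call of its own:
- manip.current_clock(): time.
- manip.current_q(): joint angles.
- manip.current_joint_velocities(): joint speeds.
- manip.current_tau(): joint torques, N m.
- manip.current_tool_pos(): TCP position.
- manip.current_tcp_rot(): TCP orientation.
- manip.current_force(): force on the tool from outside, world axes, zero at the start.
- manip.current_wrist_torque(): the same for the moment, N m.
- manip.current_finger_gap(): finger opening in m.
- manip.current_gripper_force(): force on a finger pad.
Only numpy, scipy, OpenCV 4.12 (cv2) and the standard library are available. Lean on these libraries where they do the work, as an engineer would, in place of code of your own. Each camera call takes 0.05 s, during which the arm holds its last target. There are 200 camera calls.

## Task

Switch on the white power hub on the worktop: press the red master key first, then the green key, then the blue key, each lightly and straight down until it is fully down and stays there. Leave the yellow key up. Do not push hard on the hub, and leave the jar, tin and shaker around it standing where they are: nothing is to be grasped or lifted.

Things in the scene. Friction and masses are not known exactly. Their poses are not given: they have to be found in the camera images.
- hub: White power hub, a low box 112 (its x) x 204 (its y) x 40 mm high, fixed to the worktop; origin at the centre of its underside, z up. On its flat top lie four dark round sockets (flush) in the half away from the robot and, 28 mm from the centre line towards the robot (-x), a row of four coloured square keys 46 mm apart along y, in any colour order.
- key_red_top (a point): Centre of the top face of the red master key: a square push key, 28 x 28 mm, sides along the hub's x and y. Its top stands 52 mm above the worktop (12 mm above the hub) when up and 44 mm when fully down; the point moves with it.
- key_red (a joint): Travel of the red key in m: 0 up, 0.008 fully down. It slides straight down against about 2.5 N and stays where it is left (no spring); at the bottom it is a hard stop.
- key_green_top (a point): Centre of the top face of the green socket key: a square push key, 28 x 28 mm, sides along the hub's x and y. Its top stands 52 mm above the worktop (12 mm above the hub) when up and 44 mm when fully down; the point moves with it.
- key_green (a joint): Travel of the green key in m: 0 up, 0.008 fully down. It slides straight down against about 2.5 N and stays where it is left (no spring); at the bottom it is a hard stop.
- key_blue_top (a point): Centre of the top face of the blue socket key: a square push key, 28 x 28 mm, sides along the hub's x and y. Its top stands 52 mm above the worktop (12 mm above the hub) when up and 44 mm when fully down; the point moves with it.
- key_blue (a joint): Travel of the blue key in m: 0 up, 0.008 fully down. It slides straight down against about 2.5 N and stays where it is left (no spring); at the bottom it is a hard stop.
- key_yellow_top (a point): Centre of the top face of the yellow socket key, to be left up: a square push key, 28 x 28 mm, sides along the hub's x and y. Its top stands 52 mm above the worktop (12 mm above the hub) when up and 44 mm when fully down; the point moves with it.
- key_yellow (a joint): Travel of the yellow key in m: 0 up, 0.008 fully down. It slides straight down against about 2.5 N and stays where it is left (no spring); at the bottom it is a hard stop.
- honey_jar: Loose honey jar with a dark lid, diameter 61, 98 mm high, on the worktop behind the hub; origin at the centre of its underside. To be left alone.
- tuna_tin: Loose turquoise food tin, diameter 58, 72 mm high, on the worktop behind the hub; origin at the centre of its underside. To be left alone.
- salt_shaker: Loose grey and clear salt shaker, diameter 44, 90 mm high, on the worktop beside the hub's right (-y) end; origin at the centre of its underside. To be left alone.

How it is judged:
By the outcome, as a careful person would: the job done as asked, in the order asked, and still so for the second after the job is handed in, with the robot touching nothing.
It also fails if it takes over 45 s, if anything falls off the work surface, if the arm or the gripper's body presses on something with over 40 N, if the wrist force passes 120 N, or if a joint passes its speed limit or range.

## Working session

There is one attempt and no reset: what is moved stays moved. The work goes in short steps, each a Python script; the robot and the scene stay as the last script left them, time stands still between calls to the robot, and variables do not carry over. Pictures are saved under pics/ and viewed, at most 10 in all, crops included, and the job is handed in when it is done.

```bash
mkdir -p pics; python3 - <<'E'
from bench import manip, effector, viewer
import cv2
for n in ["scene","top"]:
    im=viewer.get_image(n); cv2.imwrite(f"pics/{n}0.png",im[:,:,::-1]); print(n,viewer.get_calibration(n))
print(manip.current_clock(),manip.current_tcp_rot(),manip.current_force())
E
```

```text
scene {'vfov': 51.92218258148043, 'cx': 323.57133686739104, 'cy': 200.47977836329153, 'eye': array([ 0.25445769, -0.3796989 ,  0.70461675]), 'attitude': array([ 0.89348941, -0.29015615,  0.10229546, -0.32714174])}
top {'vfov': 45.17118161503418, 'cx': 320.30622724905857, 'cy': 207.1326156421422, 'eye': array([0.48272451, 0.08725107, 0.91912575]), 'attitude': array([-0.69787816,  0.71403257, -0.04113196,  0.03783818])}
0.1 [ 1.58217833e-01  9.87403825e-01 -8.82902813e-04 -1.55171887e-04] [-0.26038806 -0.13126467 -0.26407876]
```

View pics/top0.png

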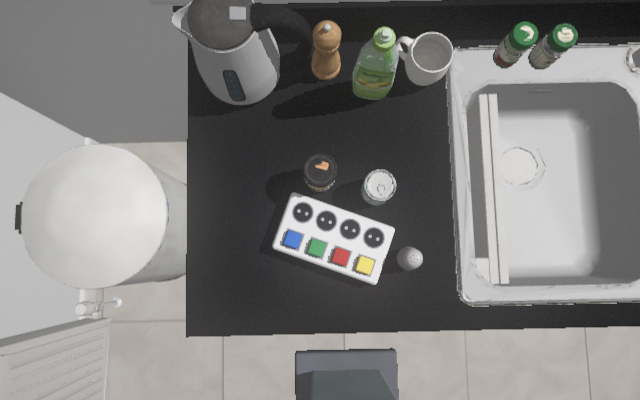

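View pics/scene0.png

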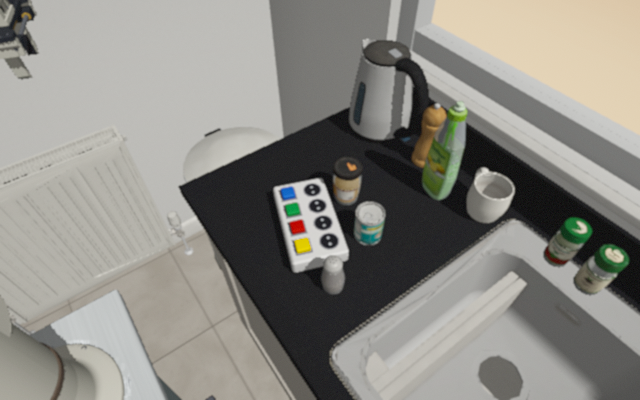

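The top view shows the hub with its keys in the order blue (292,239), green (317,247), red (341,256), yellow (366,265). The jar is at (320,172), the tin at (379,187) and the shaker at (410,258). I'll measure the keys in both views.

```bash
cat > h.py <<'E'
import numpy as np, cv2
from scipy.spatial.transform import Rotation as R
from bench import manip, effector, viewer
def to_plane(n,uv,z):
    c=viewer.get_calibration(n); f=200/np.tan(np.radians(c['vfov']/2))
    d=R.from_quat(c['attitude']).apply([(uv[0]-c['cx'])/f,(uv[1]-c['cy'])/f,1])
    return c['eye']+d*(z-c['eye'][2])/d[2]
HUE={'blue':(105,125),'green':(50,85),'red':(0,8),'yellow':(24,35)}
def keys(n,im,box):
    x0,y0,x1,y1=box; k=cv2.cvtColor(im[y0:y1,x0:x1],cv2.COLOR_RGB2HSV); out={}
    for c,(a,b) in HUE.items():
        # bright pixels: the lit top face, not the darker sides
        m=cv2.inRange(k,(a,140,40),(b,255,255)); v=k[...,2]; m&=((v>0.85*np.median(v[m>0]))*255).astype(np.uint8)
        m=cv2.morphologyEx(m,cv2.MORPH_OPEN,np.ones((3,3)))
        uv=np.array(cv2.minAreaRect(cv2.findNonZero(m))[0])+[x0,y0]
        out[c]=(uv,(m>0).sum(),to_plane(n,uv,.052))
    return out
E
python3 - <<'E'
from h import *
for n,b in [("top",(270,190,400,290)),("scene",(268,175,352,275))]:
    im=cv2.imread(f"pics/{n}0.png")[:,:,::-1].copy(); K=keys(n,im,b)
    for c,(uv,a,p) in K.items(): print(n,c,uv.round(1),a,p.round(4))
    P=[K[c][2] for c in HUE if c!='x']
    o=[K[c][2] for c in ('blue','green','red','yellow')]
    print([np.linalg.norm(o[i+1]-o[i]).round(4) for i in range(3)], np.degrees(np.arctan2(*(o[0]-o[3])[1::-1])))
    x0,y0,x1,y1=b; cv2.imwrite(f"pics/{n}c.png",cv2.resize(im[y0:y1,x0:x1,::-1],None,fx=5.8,fy=5.8,interpolation=cv2.INTER_CUBIC))
for n,uv,z in [("top",(320,163),.098),("top",(379,181),.072),("top",(410,257),.085)]: print(to_plane(n,uv,z).round(3))
E
```

```text
return _methods._mean(a, axis=axis, dtype=dtype,
  ret = ret.dtype.type(ret / rcount)
Traceback (most recent call last):
  File "h.py", line 15, in keys
    uv=np.array(cv2.minAreaRect(cv2.findNonZero(m))[0])+[x0,y0]
                ~~~~~~~~~~~~~~~^^^^^^^^^^^^^^^^^^^^
cv2.error: OpenCV(4.12.0) /io/opencv/modules/imgproc/src/convhull.cpp:143: error: (-215:Assertion failed) total >= 0 && (depth == CV_32F || depth == CV_32S) in function 'convexHull'
```

```bash
sed -i "s/^HUE=.*/HUE={'blue':(125,150),'green':(65,110),'red':(8,32),'yellow':(40,58)}  # hue + 20/; s/COLOR_RGB2HSV); out/COLOR_RGB2HSV); k[...,0]=(k[...,0].astype(int)+20)%180; out/" h.py
python3 - <<'E'
from h import *
for n,b in [("top",(270,190,400,290)),("scene",(268,175,352,275))]:
    im=cv2.imread(f"pics/{n}0.png")[:,:,::-1].copy()
    x0,y0,x1,y1=b; cv2.imwrite(f"pics/{n}c.png",cv2.resize(im[y0:y1,x0:x1,::-1],None,fx=5.8,fy=5.8,interpolation=cv2.INTER_CUBIC))
    K=keys(n,im,b)
    for c,(uv,a,p) in K.items(): print(n,c,uv.round(1),a,p.round(4))
    o=[K[c][2] for c in ('blue','green','red','yellow')]
    print([np.linalg.norm(o[i+1]-o[i]).round(4) for i in range(3)], np.degrees(np.arctan2(*(o[0]-o[3])[1::-1])))
for n,uv,z in [("top",(320,163),.098),("top",(379,181),.072),("top",(410,257),.085)]: print(to_plane(n,uv,z).round(3))
E
```

```text
return _methods._mean(a, axis=axis, dtype=dtype,
  ret = ret.dtype.type(ret / rcount)
Traceback (most recent call last):
  File "h.py", line 15, in keys
    uv=np.array(cv2.minAreaRect(cv2.findNonZero(m))[0])+[x0,y0]
                ~~~~~~~~~~~~~~~^^^^^^^^^^^^^^^^^^^^
cv2.error: OpenCV(4.12.0) /io/opencv/modules/imgproc/src/convhull.cpp:143: error: (-215:Assertion failed) total >= 0 && (depth == CV_32F || depth == CV_32S) in function 'convexHull'
```

View pics/topc.png

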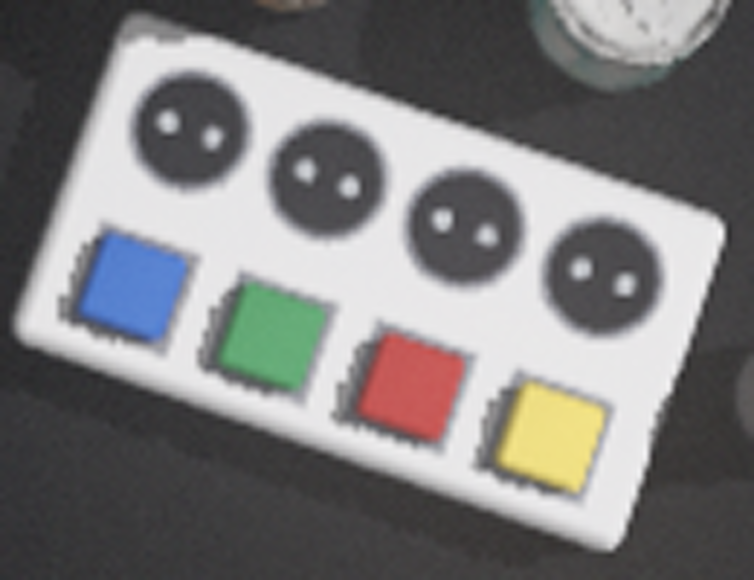

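The crop shows the key faces at blue (135,287), green (275,336), red (413,388) and yellow (554,436). In full-image pixels that is about (292.9,239.1), (317,247.5), (340.8,256.5), (365.1,264.8). The colours are less saturated than I assumed, so I'll lower the threshold.

```bash
sed -i "s/(a,140,40)/(a,85,40)/" h.py
python3 - <<'E'
from h import *
for n,b in [("top",(270,190,400,290)),("scene",(268,175,352,275))]:
    im=cv2.imread(f"pics/{n}0.png")[:,:,::-1].copy()
    K=keys(n,im,b)
    for c,(uv,a,p) in K.items(): print(n,c,uv.round(1),a,p.round(4))
    o=[K[c][2] for c in ('blue','green','red','yellow')]
    print([np.linalg.norm(o[i+1]-o[i]).round(4) for i in range(3)], np.degrees(np.arctan2(*(o[0]-o[3])[1::-1])))
for n,uv,z in [("top",(320,163),.098),("top",(379,181),.072),("top",(410,257),.085)]: print(to_plane(n,uv,z).round(3))
E
```

```text
top blue [292.9 238.8] 207 [0.5237 0.1328 0.052 ]
top green [316.6 247.6] 191 [0.507  0.0903 0.052 ]
top red [340.8 256.1] 205 [0.4907 0.0474 0.052 ]
top yellow [364.9 264.8] 206 [0.4742 0.0046 0.052 ]
[np.float64(0.0456), np.float64(0.046), np.float64(0.0458)] 68.88948141074901
scene blue [288.  192.5] 129 [0.5246 0.1306 0.052 ]
scene green [292.5 208.7] 134 [0.5083 0.088  0.052 ]
scene red [297.4 226. ] 153 [0.492  0.0454 0.052 ]
scene yellow [302.6 245. ] 191 [0.4753 0.0021 0.052 ]
[np.float64(0.0456), np.float64(0.0456), np.float64(0.0464)] 69.01836900124515
[0.652 0.081 0.098]
[ 0.622 -0.024  0.072]
[ 0.486 -0.071  0.085]
```

```bash
cat >> h.py <<'E'
KEY={'red':(.4914,.0464),'green':(.5077,.0892),'blue':(.5242,.1317)}
a=np.radians(68.95); Y=np.array([np.cos(a),np.sin(a),0]); Z=np.array([0,0,-1.])
ORI=R.from_matrix(np.c_[np.cross(Y,Z),Y,Z]).as_quat()
def press(c):
    x,y=KEY[c]; manip.servo_line([x,y,.080],vel=.1); manip.servo_line([x,y,.056],vel=.06); manip.sleep(.2)
    f0=manip.current_force()[2]; z=.056; log=[]
    while z>.040:
        z-=.001 if z>.0465 else .0005
        manip.servo_line([x,y,z],vel=.02); manip.sleep(.05)
        f=manip.current_force()[2]-f0; zt=manip.current_tool_pos()[2]; log.append((round(z*1e3,1),round(zt*1e3,1),round(f,1)))
        if f>5.5 : break
    manip.servo_line([x,y,.080],vel=.06)
    print(c,log,manip.current_clock())
E
python3 - <<'E'
from h import *
effector.close(10)
manip.move_pose([*KEY['red'],.15],ORI); print(manip.current_clock(),manip.current_tool_pos(),manip.current_tcp_rot(),ORI)
press('red')
cv2.imwrite("pics/s1.png",cv2.resize(viewer.get_image("wrist")[:,:,::-1],None,fx=1.2,fy=1.2))
E
```

```text
3.8333 [0.491602   0.04760779 0.15012079] [1.81792399e-01 9.83336882e-01 2.86793067e-04 1.31770715e-04] [0.18266453 0.9831753  0.         0.        ]
red [(55.0, np.float64(55.1), np.float64(0.3)), (54.0, np.float64(54.0), np.float64(0.3)), (53.0, np.float64(53.0), np.float64(-0.2)), (52.0, np.float64(52.0), np.float64(0.1)), (51.0, np.float64(51.0), np.float64(1.3)), (50.0, np.float64(50.0), np.float64(1.3)), (49.0, np.float64(48.9), np.float64(0.1)), (48.0, np.float64(47.9), np.float64(0.3)), (47.0, np.float64(46.9), np.float64(1.3)), (46.0, np.float64(45.9), np.float64(0.5)), (45.5, np.float64(45.5), np.float64(0.9)), (45.0, np.float64(45.0), np.float64(1.2)), (44.5, np.float64(44.5), np.float64(1.6)), (44.0, np.float64(44.3), np.float64(6.2))] 10.3833
```

View pics/s1.png

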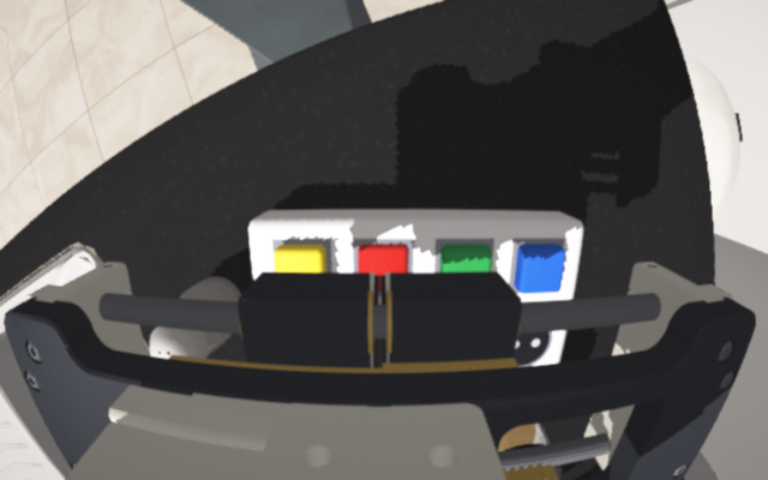

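The wrist view shows the shut fingers centred over the red key at (383,258), with the other keys untouched. Red met its hard stop at z = 44.3 mm with 6 N. Next are green and blue.

```bash
python3 - <<'E'
from h import *
press('green'); press('blue')
x,y=KEY['blue']; manip.servo_line([x,y,.15]); manip.move_pose([.203,.617,.227],ORI)
im=viewer.get_image("scene"); cv2.imwrite("pics/s2.png",cv2.resize(im[165:305,260:420,::-1],None,fx=4,fy=4,interpolation=cv2.INTER_CUBIC))
im=viewer.get_image("top"); cv2.imwrite("pics/t2.png",cv2.resize(im[140:300,260:430,::-1],None,fx=3.5,fy=3.5,interpolation=cv2.INTER_CUBIC))
print(manip.current_clock())
E
```

```text
green [(55.0, np.float64(55.1), np.float64(-1.4)), (54.0, np.float64(53.9), np.float64(-0.7)), (53.0, np.float64(52.9), np.float64(-0.7)), (52.0, np.float64(52.0), np.float64(-0.4)), (51.0, np.float64(51.0), np.float64(0.3)), (50.0, np.float64(50.0), np.float64(0.1)), (49.0, np.float64(48.9), np.float64(-1.0)), (48.0, np.float64(47.9), np.float64(-0.3)), (47.0, np.float64(46.9), np.float64(-0.1)), (46.0, np.float64(45.9), np.float64(-0.2)), (45.5, np.float64(45.5), np.float64(0.1)), (45.0, np.float64(45.0), np.float64(0.2)), (44.5, np.float64(44.5), np.float64(0.2)), (44.0, np.float64(44.3), np.float64(4.6)), (43.5, np.float64(44.2), np.float64(9.3))] 17.05
blue [(55.0, np.float64(55.1), np.float64(-0.2)), (54.0, np.float64(53.9), np.float64(0.0)), (53.0, np.float64(53.0), np.float64(-0.6)), (52.0, np.float64(52.0), np.float64(-0.2)), (51.0, np.float64(51.0), np.float64(0.3)), (50.0, np.float64(50.0), np.float64(0.1)), (49.0, np.float64(49.0), np.float64(-0.1)), (48.0, np.float64(47.9), np.float64(-0.1)), (47.0, np.float64(46.9), np.float64(-0.1)), (46.0, np.float64(45.9), np.float64(1.0)), (45.5, np.float64(45.5), np.float64(1.2)), (45.0, np.float64(45.0), np.float64(1.2)), (44.5, np.float64(44.5), np.float64(1.3)), (44.0, np.float64(44.3), np.float64(4.7)), (43.5, np.float64(44.2), np.float64(8.5))] 23.6667
26.4917
```

View pics/s2.png

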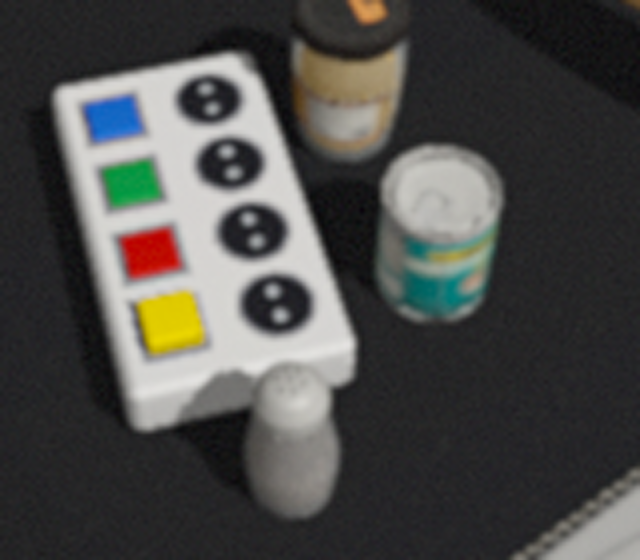

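View pics/t2.png

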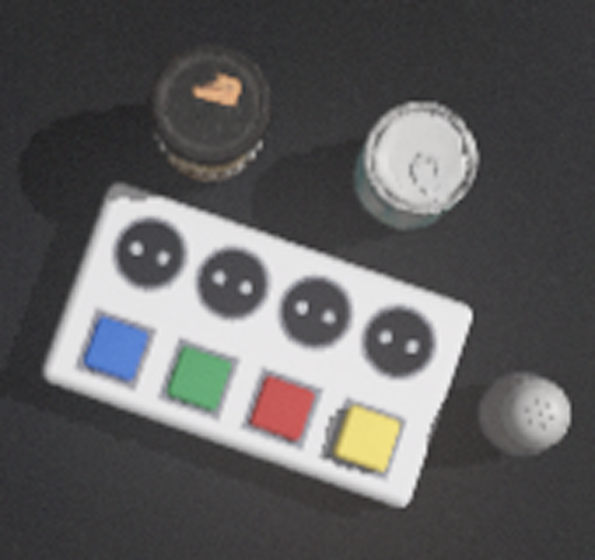

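Both views show blue, green and red sunk equally. Yellow at (170,322) in the scene crop still stands up. The jar, tin and shaker are where they were, and the arm is clear.

```bash
python3 -c "
from bench import manip
print(manip.hand_in())"
```

```text
the job is handed in; nothing more can be done
None
```

I pressed the red, green and blue keys in that order, each down to its hard stop with under 10 N measured; yellow is still up, nothing else moved, and the job is handed in at about 26.5 s.

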